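Seal the food box by running a fingertip along its snap keys

ROBOT

A 6-joint arm with a two-finger parallel gripper is mounted at the origin on a cart in front of the work surface, level with it; the furniture and walls round the work are solid. World frame = base frame: x ahead of the robot, y to its left, z up, the work surface at z = 0. Lengths are in mm, angles in degrees, forces in N, time in s.
With the tool pointing down it reaches from about 350 to 850 mm from the base axis. Payload 8.1 kg.
Tool frame: the origin (TCP) lies between the finger pads; the fingertips stand 25 mm ahead of it and the grasp point (between the pads) lies 6 mm ahead of it (r.tcp_to_tips is the distance from the TCP to the fingertips, in mm); z points along the fingers, y is the line along which they close (so a half turn about z gives the same grasp; the last joint's range is limited). The gripper opens to 85 mm and grips with 20 to 120 N. Pads are 22 mm wide; open, the fingers measure 114 mm over their backs; the gripper's body (76 mm by 85 mm) begins 54 mm behind the grasp point. The pads swing forward as they close: fully open they stand 13 mm farther back than shut.
Start: joints at [-4.893, 7.471, 85.268, -0, 87.261, -4.893], TCP at [600.005, 0.022, 256.292] pointing down, gripper open.
Joint ranges: [-169.43, 169.43], [-51.17, 129.36], [1.28, 143.12], [-76.62, 256.62], [0, 156.53], [-152.29, 152.29]. Speed limits (degrees/s): [136.94, 136.94, 159.86, 180, 180, 180].

INTERFACE

Orientations are given as [roll, pitch, yaw] about the fixed x, y, z axes, in that order (R = Rz(yaw) Ry(pitch) Rx(roll)).
In Python, from bench import r gives the robot as it stands.
- The arm moves only by the tool apply_moves, never from a script. Its arguments are lists of equal length, an entry for each row: "angular": the turn, a rotation vector about the world's x, y, z in units of 8 degrees (1.0 is 8 degrees), a list of three; "travel": the shift along the world's x, y, z in units of 40 mm (1.0 is 40 mm), a list of three; "jaw": the opening, from 0 (shut) to 1 (fully open). A call has 1 to 20 rows; each row shifts and turns the commanded pose from where the row before left it; what a row does not reach is not made up. A row lasts 1/8 s, in which the tool goes at most 62.5 mm and 10.7 degrees, less where a joint would pass 70% of its speed; a pose out of reach is approached as far as the arm can. A call is refused whole if a number of a shift passes 1 or a number of a turn 1, either way. A call with a gripper value outside its range is refused whole. The fingers move at their own pace and stop on an object; "force" is the grip in N (left out, the last holds). Time passes only in rows, so rows that do not move let the fingers close. It gives the time, the measured TCP pose, the force, the opening and the grip force at its end, in the units of the state.
- r.sense(): the state, without advancing time (a new reading comes with each control period).
- r.snapshot(name): name is "scene" or "side" or "wrist"; returns a dict with "color" (400x640x3 uint8, red, green, blue), "fx", "fy", "cx", "cy" (pixels), "R" (3x3) and "t" (3): a world point X has camera coordinates R X + t; the wrist camera has in their place "mount" (4x4, takes a point from camera to tool coordinates, whose origin is the TCP and whose axes are the flange's). Camera axes: x right, y down, z forward; pixel columns grow to the right and rows downward; lengths in mm; the calibration is good to about 2 mm. A picture is of the moment at which its call begins: read the wrist's pose just before it. There is no depth.
- r.hand_in(): hands the job in; it is judged then, once.
The state is a dict: "time": time; "joint_pos": joint angles; "qd": joint speeds; "joint_efforts": joint torques, N m; "tool_pos": TCP position; "tcp_rot": TCP orientation; "ft_force": force on the tool from outside, world axes, zero at the start; "wrist_torque": the same for the moment, N m; "finger_gap": finger opening in mm; "grip_force": force on a finger pad.
Only numpy, scipy, OpenCV 4.12 (cv2) and the standard library are available. Lean on these libraries where they do the work, as an engineer would, in place of code of your own. Each camera call takes 0.05 s, during which the arm holds its last target. There are 200 camera calls.

TASK

The lid of the steel food box is still unsealed: press down its five raised snap keys by running closed fingertips along the row, starting at the key beside the lid's lift tab and working along the long side and round the corner to the last one, so that the keys go fully down one after another in that order and stay down. Do it in one pass, keeping the fingertips close to the row until the last key is down. Press gently, lift nothing, leave the box where it stands and do not disturb the things around it.

Things in the scene. Friction and masses are not known exactly. Their poses are not given: they have to be found in the camera images.
- food_box: Closed, full steel food box with white lid, 150 x 200 mm (its x, y), lid top 90 mm above the worktop, 2 to 3.3 kg, loose. Origin: centre of its underside, z up. Five grey snap keys stand on the lid in an L: three along the long side (a line parallel to y at x = -55 mm), two along the short side (parallel to x at y = -80 mm). White rails 21 mm apart flank each key, 2 mm above the lid top.
- lift_tab (a point): Middle of the top of the lid's only lift tab, white, ribbed, 28 x 22 mm, sticking out of the short edge beside the first key, at (-55, 112) mm in the box's x, y.
- key1_top (a point): Centre of the crest of key 1, on the long side, at the end next to the lift tab: first in the row; at (-55, 60) mm in the box's x, y. Crest 100 mm above the worktop when raised, 95 mm when fully down. Key: grey, 49 x 16 mm, ridge 10 mm wide, flat crest 10 mm long, ends sloping about 24 degrees, so a fingertip sliding along the row at the height of a lowered crest pushes it down.
- key1 (a joint): Travel of snap key 1: 0 = raised, 0.005 m = fully down on a firm stop; a push of about 1.5 N moves it and it stays where it is left.
- key2_top (a point): Centre of the crest of key 2, on the long side, middle; at (-55, 10) mm in the box's x, y. Crest 100 mm above the worktop when raised, 95 mm when fully down. Key: grey, 49 x 16 mm, ridge 10 mm wide, flat crest 10 mm long, ends sloping about 24 degrees, so a fingertip sliding along the row at the height of a lowered crest pushes it down.
- key2 (a joint): Travel of snap key 2: 0 = raised, 0.005 m = fully down on a firm stop; a push of about 1.5 N moves it and it stays where it is left.
- key3_top (a point): Centre of the crest of key 3, on the long side, last before the corner; at (-55, -40) mm in the box's x, y. Crest 100 mm above the worktop when raised, 95 mm when fully down. Key: grey, 49 x 16 mm, ridge 10 mm wide, flat crest 10 mm long, ends sloping about 24 degrees, so a fingertip sliding along the row at the height of a lowered crest pushes it down.
- key3 (a joint): Travel of snap key 3: 0 = raised, 0.005 m = fully down on a firm stop; a push of about 1.5 N moves it and it stays where it is left.
- key4_top (a point): Centre of the crest of key 4, on the short side, first after the corner; at (-12, -80) mm in the box's x, y. Crest 100 mm above the worktop when raised, 95 mm when fully down. Key: grey, 49 x 16 mm, ridge 10 mm wide, flat crest 10 mm long, ends sloping about 24 degrees, so a fingertip sliding along the row at the height of a lowered crest pushes it down.
- key4 (a joint): Travel of snap key 4: 0 = raised, 0.005 m = fully down on a firm stop; a push of about 1.5 N moves it and it stays where it is left.
- key5_top (a point): Centre of the crest of key 5, on the short side: last in the row; at (38, -80) mm in the box's x, y. Crest 100 mm above the worktop when raised, 95 mm when fully down. Key: grey, 49 x 16 mm, ridge 10 mm wide, flat crest 10 mm long, ends sloping about 24 degrees, so a fingertip sliding along the row at the height of a lowered crest pushes it down.
- key5 (a joint): Travel of snap key 5: 0 = raised, 0.005 m = fully down on a firm stop; a push of about 1.5 N moves it and it stays where it is left.
- ramekin_a: White ribbed dish, 68 mm across, 38 mm high, loose bystander; origin at the centre of its underside.
- spice_b: Spice jar with dark cap, 44 mm across, 105 mm high, loose bystander; origin at the centre of its underside.
- tomato_tin: Small food tin, 58 mm across, 72 mm high, loose bystander; origin at the centre of its underside.

How it is judged:
By the outcome, as a careful person would: the job done as asked, in the order asked, and still so for the second after the job is handed in, with the robot touching nothing.
It also fails if it takes over 48 s, if anything falls off the work surface, if the arm or the gripper's body presses on something with over 40 N, if the wrist force passes 120 N, or if a joint passes its speed limit or range.

## Working session

There is one attempt and no reset: what is moved stays moved. The work goes in short steps, Python scripts to look and compute and a tool call to move; the robot and the scene stay as the last step left them, time stands still between calls to the robot, and variables do not carry over. Pictures are saved under pics/ and viewed, at most 10 in all, crops included, and the job is handed in when it is done.

Besides the shell and the picture viewer there is one more tool, called after "Emit:" as name(argument=value, ...), one argument or row to a line, values as JSON. apply_moves: Moves the arm, as the interface text tells. Its arguments: {"type":"object","properties":{"angular":{"type":"array"},"travel":{"type":"array"},"jaw":{"type":"array"},"force":{"type":"number"}},"required":["angular","travel","jaw"]}

```bash
mkdir -p pics; cat > h.py <<'E'
import cv2,numpy as np,json
from bench import r
def snap(n,f):
    s=r.sense(); d=r.snapshot(n); cv2.imwrite(f'pics/{f}.png',cv2.cvtColor(d['color'],cv2.COLOR_RGB2BGR))
    if 'mount' in d:
        from scipy.spatial.transform import Rotation as Ro
        T=np.eye(4);T[:3,:3]=Ro.from_euler('xyz',s['tcp_rot'],degrees=True).as_matrix();T[:3,3]=s['tool_pos']
        C=np.linalg.inv(T@np.array(d['mount'])); d['R']=C[:3,:3];d['t']=C[:3,3]
    c={k:np.array(d[k]).tolist() for k in('fx','fy','cx','cy','R','t')}
    json.dump(c,open(f'pics/{f}.json','w'))
def cam(f):
    c=json.load(open(f'pics/{f}.json'));return c,np.array(c['R']),np.array(c['t'])
def px2w(f,u,v,z):
    c,R,t=cam(f); d=R.T@np.array([(u-c['cx'])/c['fx'],(v-c['cy'])/c['fy'],1]); o=-R.T@t
    return o+d*(z-o[2])/d[2]
def w2px(f,X):
    c,R,t=cam(f); p=R@np.array(X)+t; return c['fx']*p[0]/p[2]+c['cx'],c['fy']*p[1]/p[2]+c['cy']
E
python3 - <<'E'
from h import *
print(r.sense(),r.tcp_to_tips)
for n in('scene','side','wrist'): snap(n,n+'0')
import cv2
a=[cv2.imread(f'pics/{n}0.png') for n in('scene','side','wrist')]
E
```

```text
{'time': 0.0, 'joint_pos': array([-4.89372190e+00,  7.51638682e+00,  8.53294607e+01, -1.21191846e-03,
        8.72607401e+01, -4.89308486e+00]), 'qd': array([-0.0007427 , -0.0222326 ,  0.06104458, -0.11005414,  0.05054726,
       -0.00117314]), 'joint_efforts': array([-1.90700346e-03, -5.69404185e+01, -5.00557995e+01, -2.19391650e-04,
        1.44415747e-02,  7.24149572e-05]), 'tool_pos': array([5.99498619e+02, 5.11290995e-02, 2.55229311e+02]), 'tcp_rot': array([-1.79893698e+02, -7.88555571e-03,  8.99994147e+01]), 'ft_force': array([-0.20086643,  0.43426849,  0.8373848 ]), 'wrist_torque': array([ 0.00409959, -0.03540126,  0.01006151]), 'grip_force': 0.0, 'finger_gap': 85.3767959767299} 25.0
```

View pics/scene0.png

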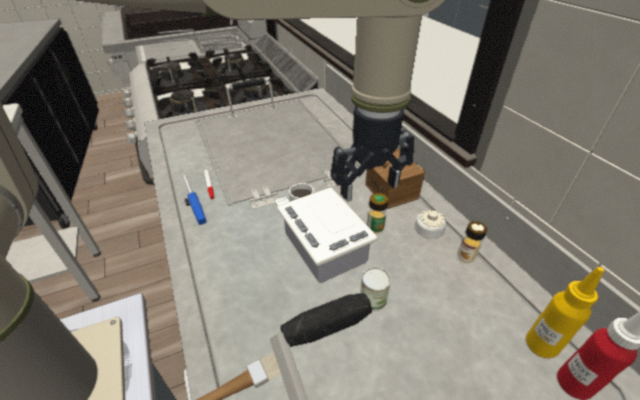

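View pics/wrist0.png

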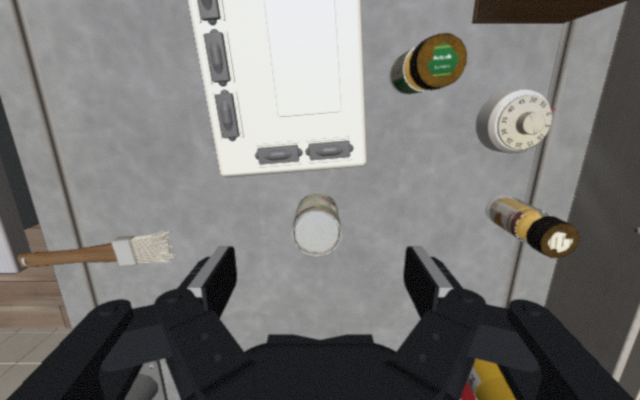

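Scene: the box is in mid-bench with the keys on its left and near sides, and the tin stands just before its near side. Wrist: the near lid corners are at about (221,175) and (365,162), key 4 at (278,155), key 5 at (329,149), key 3 at (228,115) and key 2 at (217,55). Key 1 is cut off at (208,8).

```bash
python3 - <<'E'
from h import *
a=cv2.imread('pics/wrist0.png')[0:190,180:380]; b=cv2.imread('pics/scene0.png')[170:290,260:400]
cv2.imwrite('pics/w1.png',cv2.resize(a,None,fx=3,fy=3,interpolation=cv2.INTER_CUBIC))
cv2.imwrite('pics/s1.png',cv2.resize(b,None,fx=5,fy=5,interpolation=cv2.INTER_CUBIC)[:600])
E
```

```text
(no output)
```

View pics/w1.png

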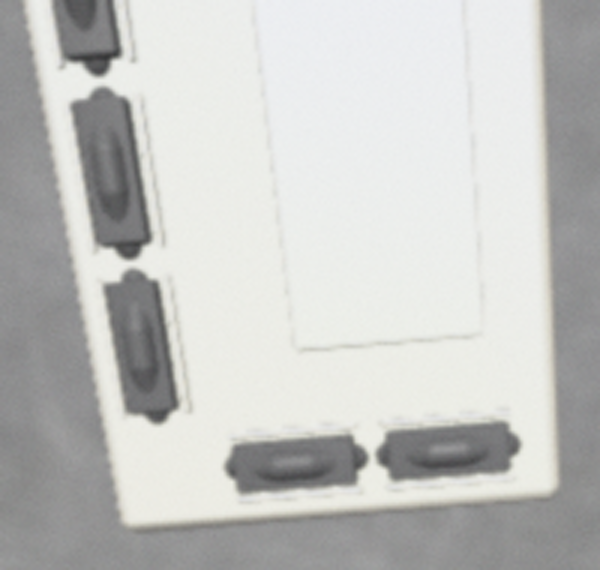

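View pics/s1.png

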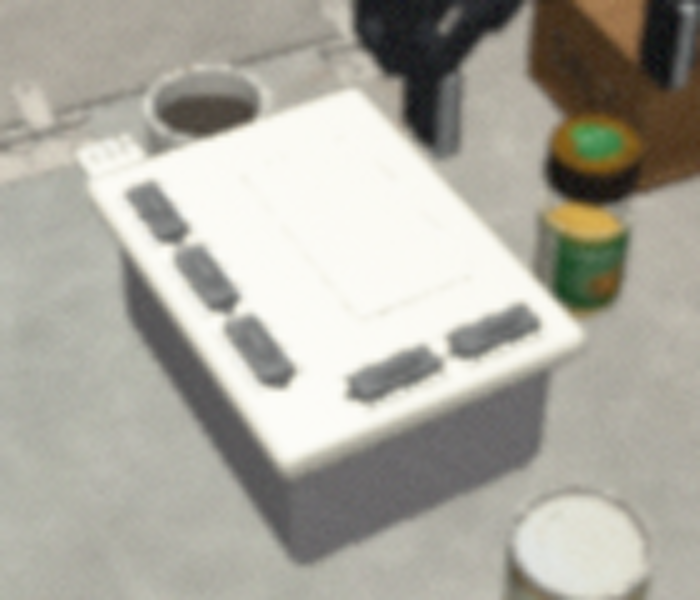

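The crops show the lift tab at the far-left corner, so key 1 is the far key on the left side. Crests in w1: k2 (108,168), k3 (140,340), k4 (293,463), k5 (443,452). Crests in s1: k1 (157,210), k2 (207,275), k3 (260,347), k4 (395,372), k5 (494,330).

```bash
cat >> h.py <<'E'
K={1:(-55,60),2:(-55,10),3:(-55,-40),4:(-12,-80),5:(38,-80)}
def fit(obs):
    from scipy.optimize import least_squares
    def P(p,b): 
        c,s=np.cos(p[2]),np.sin(p[2]); return [p[0]+c*b[0]-s*b[1],p[1]+s*b[0]+c*b[1]]
    W=[(px2w(f,u,v,z)[:2],b) for f,u,v,b,z in obs]
    q=least_squares(lambda p:np.concatenate([np.subtract(P(p,b),w) for w,b in W]),[700,50,-1.6],loss='soft_l1')
    res=[np.round(np.subtract(P(q.x,b),w),1) for w,b in W]
    return q.x,res,{k:np.round(P(q.x,b),1) for k,b in K.items()}
E
python3 - <<'E'
from h import *
w=[(2,108,168),(3,140,340),(4,293,463),(5,443,452)]
s=[(1,157,210),(2,207,275),(3,260,347),(4,395,372),(5,494,330)]
W=[('wrist0',u/3+180-.33,v/3-.33,K[k],100) for k,u,v in w]+[('wrist0',125/3+180,524/3,(-75,-100),90),('wrist0',556/3+180,490/3,(75,-100),90)]
S=[('scene0',u/5+260-.4,v/5+170-.4,K[k],100) for k,u,v in s]
for o in (W,S,W+S):
    x,res,k=fit(o); print(x[:2],np.degrees(x[2]),*res);print(k)
print(px2w('wrist0',317,229,72))
E
```

```text
[564.05913125 113.50920016] 4.363630107676811 [-0.   1.6] [-0.9 -0.4] [-0.2  0.7] [1.9 1. ] [-2.6 -1.7] [ 2.  -1.8]
{1: array([504.7, 169.2]), 2: array([508.5, 119.3]), 3: array([512.3,  69.4]), 4: array([558.2,  32.8]), 5: array([608. ,  36.6])}
[560.68899883 106.07421664] 5404.846612406602 [-0.1  1.8] [-0.8  0.5] [-0.7 -0.3] [ 0.5 -0.6] [ 1.7 -0.6]
{1: array([500.8, 161.2]), 2: array([505. , 111.4]), 3: array([509.3,  61.6]), 4: array([555.5,  25.3]), 5: array([605.3,  29.6])}
[561.45921223 111.35422481] 6845.339031299867 [-2.7 -1.5] [-2.7 -3.4] [-1.4 -1.6] [ 0.6 -0.4] [-3.4 -5. ] [ 1.  -2.5] [0.2 6.5] [-0.1  5.3] [0.5 4.6] [1.9 4.7] [3.1 5. ]
{1: array([501.1, 166. ]), 2: array([505.8, 116.2]), 3: array([510.4,  66.4]), 4: array([557. ,  30.6]), 5: array([606.7,  35.2])}
[595.56456872 -57.63215175  72.        ]
```

Emit:
apply_moves(
  angular=[
    [0,0,0],
    [0,0,0],
    [0,0,0],
    [0,0,0],
    [0,0,0],
    [0,0,0],
    [0,0,0],
    [0,0,0],
    [0,0,0],
    [0,0,0],
  ],
  travel=[
    [-0.375,0.375,0],
    [-0.375,0.375,0],
    [-0.375,0.375,0],
    [-0.375,0.375,0],
    [0,0,0],
    [0,0,0],
    [0,0,0],
    [0,0,0],
    [0,0,0],
    [0,0,0],
  ],
  jaw=[0,0,0,0,0,0,0,0,0,0],
  force=20,
)

```text
time: 1.4
tool_pos: [540.1, 59.9, 256.3]
tcp_rot: [-180.0, -0.0, 90.0]
ft_force: [0.1, 0.4, 0.2]
finger_gap: -0.4
grip_force: 0.0
```

```bash
python3 - <<'E'
from h import *
snap('wrist','wrist1');snap('side','side1')
a=cv2.imread('pics/wrist1.png');cv2.imwrite('pics/w2.png',cv2.resize(a,(800,500),interpolation=cv2.INTER_CUBIC))
s=r.sense();print(s['time'],s['tool_pos'],s['tcp_rot'],s['ft_force'],s['finger_gap'])
E
```

```text
1.5 [540.04311997  59.96429909 256.28544582] [-1.79998262e+02  2.42497804e-03  8.99925199e+01] [-0.47789646 -0.20916753 -0.09885771] -0.4368509317369074
```

View pics/w2.png

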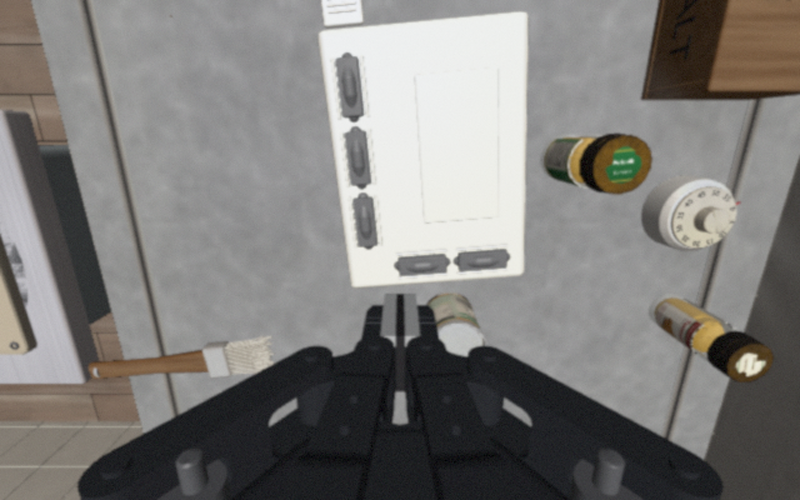

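View pics/side1.png

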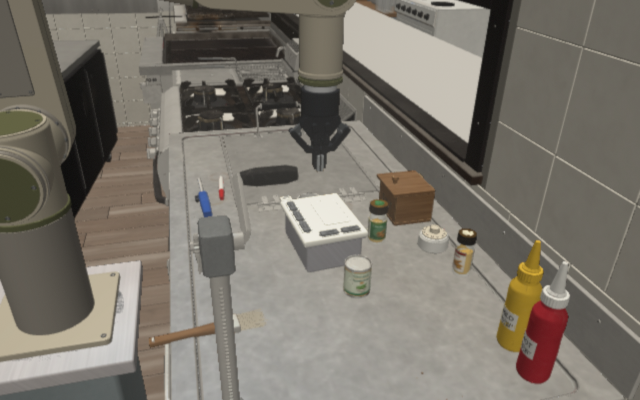

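Wrist view: all five keys, the tab at (342,10) and the four lid corners are visible, with the closed tips at (401,300). Side view agrees. I'll enlarge it for precise crests.

```bash
python3 - <<'E'
from h import *
a=cv2.imread('pics/wrist1.png')[0:235,245:435];cv2.imwrite('pics/w3.png',cv2.resize(a,None,fx=2.5,fy=2.5,interpolation=cv2.INTER_CUBIC))
a=cv2.imread('pics/side1.png')[180:280,270:370];cv2.imwrite('pics/s3.png',cv2.resize(a,None,fx=6,fy=6,interpolation=cv2.INTER_CUBIC))
E
```

```text
(no output)
```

View pics/w3.png

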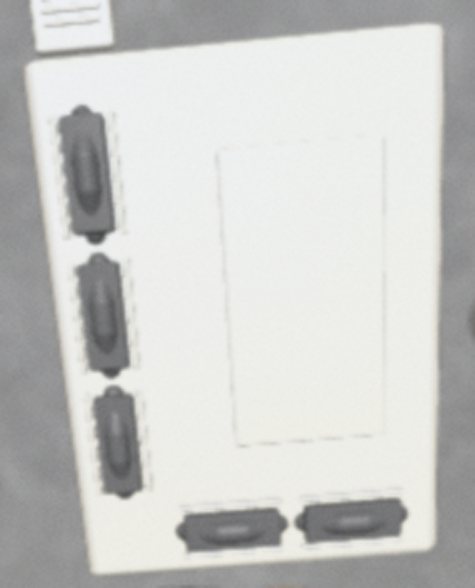

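View pics/s3.png

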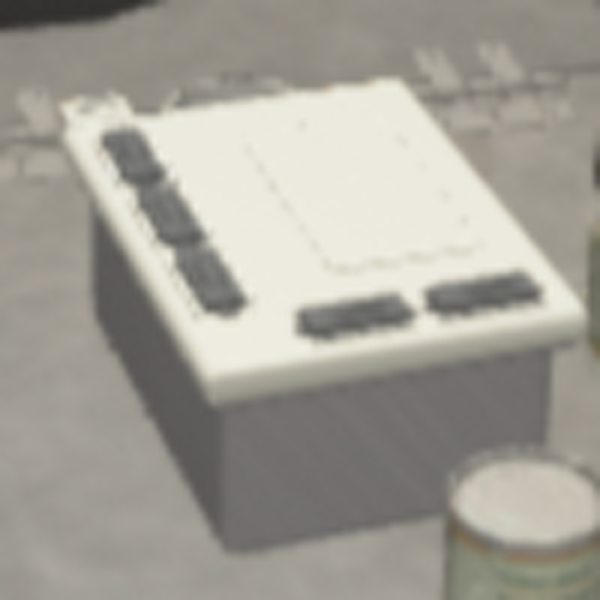

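w3: lid corners (27,63), (440,25), (435,547), (92,573). Crests: k1 (87,165), k2 (104,310), k3 (120,440), k4 (233,531), k5 (354,522). s3 crests: k1 (130,152), k2 (166,210), k3 (206,272), k4 (355,312), k5 (482,288).

```bash
python3 - <<'E'
from h import *
f=lambda u,v:('wrist1',u/2.5+245-.3,v/2.5-.3)
C=[(27,63,-75,100),(440,25,75,100),(435,547,75,-100),(92,573,-75,-100)]
A=[f(u,v)+((x,y),90) for u,v,x,y in C]
B=[f(u,v)+(K[k],100) for k,u,v in[(1,87,165),(2,104,310),(3,120,440),(4,233,531),(5,354,522)]]
D=[('side1',u/6+270-.4,v/6+180-.4,K[k],100) for k,u,v in[(1,130,152),(2,166,210),(3,206,272),(4,355,312),(5,482,288)]]
for o in(A,B,A+B,D):
    x,res,k=fit(o);print(np.round(x[:2],1),np.degrees(x[2])%360,*res);print(k)
for a,b in[((80,107),(95,241)),((97,256),(110,374)),((112,388),(125,495)),((180,530),(287,523)),((300,522),(406,513))]:
    p,q=px2w(*f(*a),91),px2w(*f(*b),91);print(np.round((p+q)/2,1),np.linalg.norm(p-q))
p=[px2w(*f(u,v),90) for u,v,_,_ in C];print([np.linalg.norm(p[i]-p[i-1]) for i in range(4)])
E
```

```text
[562.9 112.7] 5.240156345367703 [-4.2  1.6] [1.2 3.9] [ 2.  -1.6] [-1.  -3.5]
{1: array([502.7, 167.4]), 2: array([507.3, 117.7]), 3: array([511.8,  67.9]), 4: array([558.3,  32. ]), 5: array([608.1,  36.5])}
[564.1 113.8] 4.072602492442456 [0.6 0.1] [-0.1 -0.3] [-1.  -0.6] [-0.3  0.5] [0.6 0.2]
{1: array([505. , 169.7]), 2: array([508.5, 119.8]), 3: array([512.1,  70. ]), 4: array([557.8,  33.1]), 5: array([607.7,  36.7])}
[564.  113.8] 4.287706047519031 [-1.6  4. ] [4.  3.8] [ 1.5 -1.9] [-1.7 -1.3] [ 0.3 -0.1] [-0.2 -0.4] [-1.  -0.8] [-0.1  0.5] [0.7 0.4]
{1: array([504.6, 169.5]), 2: array([508.4, 119.7]), 3: array([512.1,  69.8]), 4: array([558. ,  33.1]), 5: array([607.9,  36.9])}
[560.8 104.8] 4.835429362031391 [-0.1  1.7] [ 0.1 -0.2] [-0.2 -2. ] [0.1 1. ] [ 0.2 -0.5]
{1: array([500.9, 159.9]), 2: array([505.1, 110.1]), 3: array([509.3,  60.3]), 4: array([555.5,  24.1]), 5: array([605.4,  28.3])}
[503.3 167.2  91. ] 45.18460912734856
[507.3 117.3  91. ] 44.34210692476924
[511.6  67.4  91. ] 44.597216769484454
[558.8  31.3  91. ] 45.00263554664312
[608.7  35.3  91. ] 44.2595811659228
[np.float64(194.6659515022675), np.float64(144.3542250567666), np.float64(194.46678428751488), np.float64(146.8449766852022)]
```

```bash
python3 - <<'E'
from h import *
snap('scene','scene1')
X=(540,60,231.3)
for f in('side1','scene1','wrist1'): print(f,w2px(f,X))
L=[]
for f in('side1','scene1'):
    u,v=map(int,w2px(f,X)); a=cv2.imread(f'pics/{f}.png')[v-30:v+20,u-25:u+25]; print(u-25,v-30); L.append(cv2.resize(a,(400,400),interpolation=cv2.INTER_CUBIC))
cv2.imwrite('pics/t.png',np.hstack(L))
for f in('side1','scene1','wrist1'):
    c,R,t=cam(f);print(-R.T@t)
E
```

```text
side1 (np.float64(318.5591883830496), np.float64(169.9159442033529))
scene1 (np.float64(325.31881145523533), np.float64(186.37707543118862))
wrist1 (np.float64(320.25627489101), np.float64(247.25685612597576))
293 139
300 156
[ 289.69024505 -885.44499232  683.2900422 ]
[ 313.6401561  -425.89578185  654.37335937]
[539.94324143 133.25372529 374.89460977]
```

View pics/t.png

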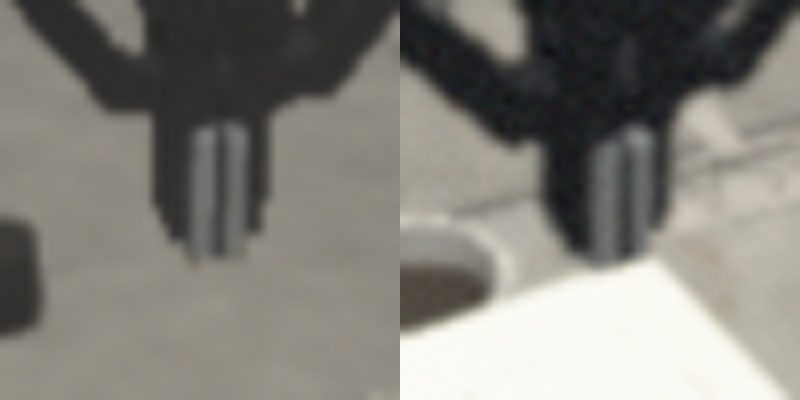

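```bash
python3 - <<'E'
from h import *
for f,u,v in(('side1',293+216/8,139+259/8),('scene1',300+222/8,156+263/8)):
    p=w2px(f,(540,49,231.3)); print(f,p,u,v,px2w(f,u,v,231.3))
    du,dv=u-p[0]-.4,v-p[1]-.4
    # apply same pixel offset to box
    if f=='side1': O=[(130/6+270,152/6+180,1),(206/6+270,272/6+180,3),(482/6+270,288/6+180,5)]
    else: O=[(157/5+260,210/5+170,1),(260/5+260,347/5+170,3),(494/5+260,330/5+170,5)]
    for a,b,k in O: print(k,px2w(f,a-du-.4,b-dv-.4,100))
E
```

```text
side1 (np.float64(319.8792081486019), np.float64(172.09930832783704)) 320.0 171.375 [541.13566092  52.38101279 231.3       ]
1 [500.53558355 152.75609905 100.        ]
3 [509.03486356  57.52553466 100.        ]
5 [604.37690176  24.06592382 100.        ]
scene1 (np.float64(327.80881339045897), np.float64(189.72981186438076)) 327.75 188.875 [540.97274565  51.33731561 231.3       ]
1 [500.36128986 155.04897129 100.        ]
3 [509.42134689  58.14832731 100.        ]
5 [602.71641847  26.59035614 100.        ]
```

```bash
python3 - <<'E'
from h import *
S=[('side1',u/6+269.6,v/6+179.6,b,90) for u,v,b in[(65,132,(-75,100)),(395,82,(75,100)),(583,318,(75,-100)),(210,385,(-75,-100))]]
T=[('scene0',u/5+259.6,v/5+169.6,b,90) for u,v,b in[(90,185,(-75,100)),(355,90,(75,100)),(585,335,(75,-100)),(290,468,(-75,-100))]]
for o in(S,T):
    x,res,k=fit(o);print(np.round(x[:2],1),np.degrees(x[2])%360,*res);print(k)
for y in(49,60,71): print(w2px('wrist1',(540,y,231.3)))
g=cv2.cvtColor(cv2.imread('pics/wrist1.png'),cv2.COLOR_BGR2GRAY)
print(g[226:256:1,314],g[226:256,326])
print(g[245,285:360])
E
```

```text
[561.2 107.1] 5.41339110239352 [-5.4  1.2] [1.4 2.2] [ 4.9 -1.2] [-1.4 -2.5]
{1: array([500.8, 161.7]), 2: array([505.5, 111.9]), 3: array([510.2,  62.1]), 4: array([556.8,  26.4]), 5: array([606.6,  31.1])}
[562.  109.4] 5.802411478402856 [-4.6  1.9] [1. 4.] [ 3.9 -2.3] [-1.  -2.7]
{1: array([501.2, 163.5]), 2: array([506.2, 113.7]), 3: array([511.3,  64. ]), 4: array([558.1,  28.6]), 5: array([607.9,  33.6])}
(np.float64(320.2730574464129), np.float64(264.8845817235822))
(np.float64(320.25627489101), np.float64(247.25685612597576))
(np.float64(320.2387996032986), np.float64(228.90151219181735))
[226 194 159 153 152 152 153 148 140 121 119 118 119 119 120 121 119 118
 122 121 119 118 119 119 115 118 119 118 120 118] [199 169 156 154 154 152 150 148 141 123 117 119 120 117 119 119 118 117
 119 119 120 123 119 116 118 119 118 116 117 117]
[145 140 147 144 145 145 147 145 143 141 132 107  72  45  40  38  40  40
  38  40  53  78 106 117 117 119 117 116 119 121 115  99  68  36  27  30
  29  48  81 109 117 119 116 118 118 117 119 113  93  65  43  41  43  40
  41  39  36  46  65  90 110 125 132 139 139 143 144 149 151 154 153 154
 149 147 141]
```

Emit:
apply_moves(
  angular=[
    [0,0,0],
    [0,0,0],
    [0,0,0],
    [0,0,0],
    [0,0,0],
    [0,0,0],
    [0,0,0],
    [0,0,0],
    [0,0,0],
    [0,0,0],
    [0,0,0],
    [0,0,0],
  ],
  travel=[
    [-0.205,0.76,0],
    [-0.205,0.76,0],
    [-0.205,0.76,0],
    [-0.205,0.76,0],
    [-0.205,0.76,0],
    [0,0,0],
    [0,0,-0.75],
    [0,0,-0.75],
    [0,0,-0.75],
    [0,0,-0.75],
    [0,0,0],
    [0,0,0],
  ],
  jaw=[0,0,0,0,0,0,0,0,0,0,0,0],
)

```text
time: 3.05
tool_pos: [499.8, 211.8, 137.6]
tcp_rot: [179.9, -0.0, 90.0]
ft_force: [0.4, -0.6, 0.2]
finger_gap: 0.2
grip_force: 0.0
```

```bash
python3 - <<'E'
from h import *
snap('wrist','wrist2');snap('side','side2');snap('scene','scene2')
L=[]
for f,u,v in(('side2',262,150),('scene2',255,150)):
    a=cv2.imread(f'pics/{f}.png')[v:v+120,u:u+80]; L.append(cv2.resize(a,(400,600),interpolation=cv2.INTER_CUBIC))
    s=r.sense()['tool_pos'];print(s,[(w2px(f,s+[0,dy,-25])-np.array([u,v]))*5 for dy in(-11,0)])
cv2.imwrite('pics/t2.png',np.hstack(L))
E
```

```text
[500.16688049 212.24504433 138.18748735] [array([126.19690071, 209.1936216 ]), array([121.73336476, 199.0800294 ])]
[500.16688049 212.24504433 138.18748735] [array([144.97651896, 232.26339024]), array([136.97447653, 218.56105023])]
```

View pics/t2.png

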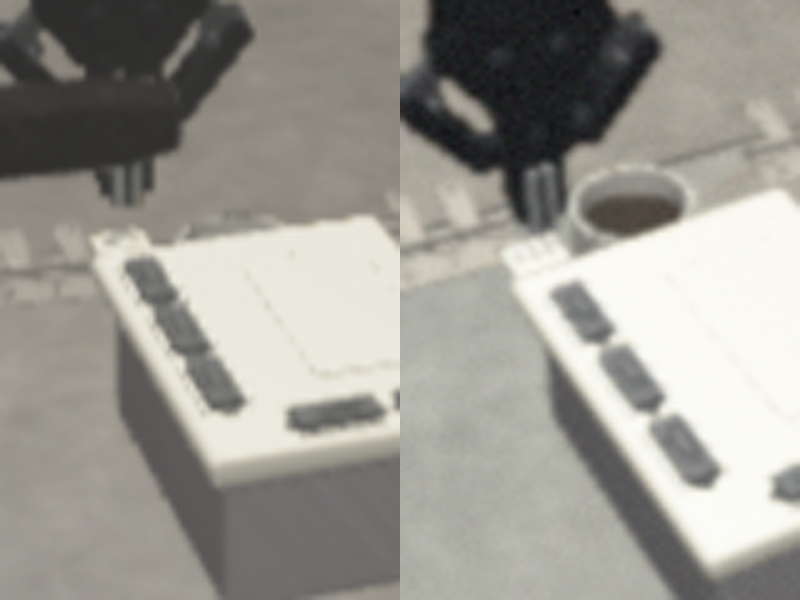

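The tips project within 1 px of where they appear, hovering over the tab just beyond key 1. The box is a few mm nearer than the wrist view said, so key 1 is about (502,165).

Emit:
apply_moves(
  angular=[
    [0,0,0],
    [0,0,0],
    [0,0,0],
    [0,0,0],
    [0,0,0],
    [0,0,0],
  ],
  travel=[
    [0,0,-0.2],
    [0,0,-0.205],
    [0,0,0],
    [0,0,0],
    [0,0,0],
    [0,0,0],
  ],
  jaw=[0,0,0,0,0,0],
)

```text
time: 3.95
tool_pos: [499.2, 212.1, 120.4]
tcp_rot: [180.0, -0.0, 90.0]
ft_force: [0.6, -0.2, 0.0]
finger_gap: 0.2
grip_force: 0.0
```

```bash
python3 - <<'E'
from h import *
for i in range(3):
    s=r.sense();print(s['tool_pos'],s['ft_force']);r.snapshot('side')
E
```

```text
[499.19232758 212.09565153 120.38839293] [ 0.59889556 -0.2113156   0.0385269 ]
[499.15943993 212.07598508 120.34408553] [ 0.7069496   0.45618735 -0.03318064]
[499.12187562 212.0318159  120.27307653] [-0.13949353  0.09445861  0.07433554]
```

Emit:
apply_moves(
  angular=[
    [0,0,0],
    [0,0,0],
    [0,0,0],
    [0,0,0],
    [0,0,0],
    [0,0,0],
    [0,0,0],
    [0,0,0],
    [0,0,0],
    [0,0,0],
    [0,0,0],
    [0,0,0],
    [0,0,0],
    [0,0,0],
  ],
  travel=[
    [0,0,-0.02],
    [0.008,-0.1,0],
    [0.008,-0.1,0],
    [0.008,-0.1,0],
    [0.008,-0.1,0],
    [0.008,-0.1,0],
    [0.008,-0.1,0],
    [0.008,-0.1,0],
    [0.008,-0.1,0],
    [0.008,-0.1,0],
    [0.008,-0.1,0],
    [0.008,-0.1,0],
    [0,0,0],
    [0,0,0],
  ],
  jaw=[0,0,0,0,0,0,0,0,0,0,0,0,0,0],
)

```text
time: 5.85
tool_pos: [503.0, 167.6, 119.9]
tcp_rot: [179.9, 0.0, 90.0]
ft_force: [-0.5, 1.4, 6.9]
finger_gap: 0.1
grip_force: 3.0
```

Emit:
apply_moves(
  angular=[
    [0,0,0],
    [0,0,0],
    [0,0,0],
    [0,0,0],
    [0,0,0],
    [0,0,0],
    [0,0,0],
    [0,0,0],
    [0,0,0],
    [0,0,0],
    [0,0,0],
    [0,0,0],
    [0,0,0],
    [0,0,0],
  ],
  travel=[
    [0.01,-0.1,0],
    [0.01,-0.1,0],
    [0.01,-0.1,0],
    [0.01,-0.1,0],
    [0.01,-0.1,0],
    [0.01,-0.1,0],
    [0.01,-0.1,0],
    [0.01,-0.1,0],
    [0.01,-0.1,0],
    [0.01,-0.1,0],
    [0.01,-0.1,0],
    [0.01,-0.1,0],
    [0.01,-0.1,0],
    [0,0,0],
  ],
  jaw=[0,0,0,0,0,0,0,0,0,0,0,0,0,0],
)

```text
time: 7.6
tool_pos: [508.2, 115.6, 119.9]
tcp_rot: [179.9, 0.0, 90.0]
ft_force: [-0.0, 2.2, 5.5]
finger_gap: 0.2
grip_force: 2.8
```

```bash
python3 - <<'E'
from h import *
s=r.sense();print(s['tool_pos'],s['ft_force']);snap('side','side3');snap('scene','scene3')
E
```

```text
[508.24941367 115.62370583 119.88274345] [-7.59065322e-04  2.21515751e+00  5.47548513e+00]
```

Emit:
apply_moves(
  angular=[
    [0,0,0],
    [0,0,0],
    [0,0,0],
    [0,0,0],
    [0,0,0],
    [0,0,0],
    [0,0,0],
    [0,0,0],
    [0,0,0],
    [0,0,0],
    [0,0,0],
    [0,0,0],
    [0,0,0],
    [0,0,0],
  ],
  travel=[
    [0.007,-0.1,0],
    [0.007,-0.1,0],
    [0.007,-0.1,0],
    [0.007,-0.1,0],
    [0.007,-0.1,0],
    [0.007,-0.1,0],
    [0.007,-0.1,0],
    [0.007,-0.1,0],
    [0.007,-0.1,0],
    [0.007,-0.1,0],
    [0.007,-0.1,0],
    [0.007,-0.1,0],
    [0.007,-0.1,0],
    [0,0,0],
  ],
  jaw=[0,0,0,0,0,0,0,0,0,0,0,0,0,0],
)

```text
time: 9.45
tool_pos: [511.8, 63.6, 119.9]
tcp_rot: [179.9, 0.0, 90.0]
ft_force: [0.0, 3.0, 6.2]
finger_gap: 0.1
grip_force: 2.8
```

Emit:
apply_moves(
  angular=[
    [0,0,0],
    [0,0,0],
    [0,0,0],
    [0,0,0],
    [0,0,0],
    [0,0,0],
    [0,0,0],
    [0,0,0],
    [0,0,0],
    [0,0,0],
    [0,0,0],
  ],
  travel=[
    [0.006,-0.1,0],
    [0.006,-0.1,0],
    [0.006,-0.1,0],
    [0.006,-0.1,0],
    [0.006,-0.1,0],
    [0.006,-0.1,0],
    [0.006,-0.1,0],
    [0.006,-0.1,0],
    [0.006,-0.1,0],
    [0,0,0],
    [0,0,0],
  ],
  jaw=[0,0,0,0,0,0,0,0,0,0,0],
)

```text
time: 10.82
tool_pos: [513.5, 28.1, 119.3]
tcp_rot: [180.0, -0.0, 90.0]
ft_force: [0.4, 0.7, 0.5]
finger_gap: 0.2
grip_force: 0.0
```

```bash
python3 - <<'E'
from h import *
s=r.sense();print(s['tool_pos'],s['ft_force'])
a=cv2.imread('pics/side1.png');snap('side','side4');b=cv2.imread('pics/side4.png')
# near short-edge of box still where it was? dark wall / lid near corner patch match
p=a[235:270,290:345];m=cv2.matchTemplate(b[225:280,280:355],p,cv2.TM_SQDIFF_NORMED);print(cv2.minMaxLoc(m)[0::2],'expect (10,10)')
E
```

```text
[513.52287468  28.06173149 119.30935397] [0.36081146 0.73868751 0.46943243]
(0.0053877755999565125, (10, 10)) expect (10,10)
```

Emit:
apply_moves(
  angular=[
    [0,0,0],
    [0,0,0],
    [0,0,0],
    [0,0,0],
    [0,0,0],
    [0,0,0],
    [0,0,0],
    [0,0,0],
    [0,0,0],
    [0,0,0],
    [0,0,0],
    [0,0,0],
  ],
  travel=[
    [0.1,0.008,0],
    [0.1,0.008,0],
    [0.1,0.008,0],
    [0.1,0.008,0],
    [0.1,0.008,0],
    [0.1,0.008,0],
    [0.1,0.008,0],
    [0.1,0.008,0],
    [0.1,0.008,0],
    [0.1,0.008,0],
    [0.1,0.008,0],
    [0,0,0],
  ],
  jaw=[0,0,0,0,0,0,0,0,0,0,0,0],
)

```text
time: 12.38
tool_pos: [558.4, 31.5, 119.9]
tcp_rot: [179.9, 0.0, 90.0]
ft_force: [-1.6, 1.0, 4.9]
finger_gap: -0.2
grip_force: 2.6
```

Emit:
apply_moves(
  angular=[
    [0,0,0],
    [0,0,0],
    [0,0,0],
    [0,0,0],
    [0,0,0],
    [0,0,0],
    [0,0,0],
    [0,0,0],
    [0,0,0],
    [0,0,0],
    [0,0,0],
    [0,0,0],
    [0,0,0],
    [0,0,0],
    [0,0,0],
  ],
  travel=[
    [0.1,0.008,0],
    [0.1,0.008,0],
    [0.1,0.008,0],
    [0.1,0.008,0],
    [0.1,0.008,0],
    [0.1,0.008,0],
    [0.1,0.008,0],
    [0.1,0.008,0],
    [0.1,0.008,0],
    [0.1,0.008,0],
    [0.1,0.008,0],
    [0.1,0.008,0],
    [0.1,0.008,0],
    [0,0,0],
    [0,0,0],
  ],
  jaw=[0,0,0,0,0,0,0,0,0,0,0,0,0,0,0],
)

```text
time: 14.25
tool_pos: [610.3, 35.7, 119.9]
tcp_rot: [179.9, 0.0, 90.0]
ft_force: [-0.3, 0.1, 5.0]
finger_gap: 0.2
grip_force: 2.6
```

Emit:
apply_moves(
  angular=[
    [0,0,0],
    [0,0,0],
    [0,0,0],
    [0,0,0],
    [0,0,0],
    [0,0,0],
    [0,0,0],
    [0,0,0],
    [0,0,0],
    [0,0,0],
  ],
  travel=[
    [0,0,0.25],
    [0,0,0.5],
    [0,0,0.875],
    [0,0,0.9],
    [0,0,0.9],
    [-0.9,0.3,0],
    [-0.85,0.3,0],
    [0,0,0],
    [0,0,0],
    [0,0,0],
  ],
  jaw=[0,0,0,0,0,0,0,0,0,0],
)

```text
time: 15.5
tool_pos: [540.3, 59.4, 256.9]
tcp_rot: [179.9, 0.0, 90.0]
ft_force: [-0.5, -1.2, 0.4]
finger_gap: 0.2
grip_force: 0.0
```

```bash
python3 - <<'E'
from h import *
s=r.sense();print(s['tool_pos'],s['ft_force']);snap('wrist','wrist5');snap('side','side5')
a=cv2.imread('pics/wrist1.png');b=cv2.imread('pics/wrist5.png')
def sh(f,x,y,w,h):
    p=cv2.resize(a[y:y+h,x:x+w],None,fx=4,fy=4,interpolation=cv2.INTER_CUBIC);q=cv2.resize(b[max(y-6,0):y+h+6,x-6:x+w+6],None,fx=4,fy=4,interpolation=cv2.INTER_CUBIC)
    l=cv2.minMaxLoc(cv2.matchTemplate(q,p,cv2.TM_CCOEFF_NORMED));return f,round(l[1],3),((l[3][0])/4-6,(l[3][1])/4-min(y,6))
print(sh('corner near L',272,215,30,25),sh('corner near R',405,205,30,25),sh('corner far R',405,8,30,30),sh('far L',247,15,25,15),sh('jar',470,105,50,50))
print(np.round(s['tool_pos']-[540.04,59.96,256.29],2))
for n,u,v in[(1,87,165),(2,104,310),(3,120,440),(4,233,531),(5,354,522)]:
    x,y=int(u/2.5+245),int(v/2.5); print(sh(n,x-9,y-9,18,18))
E
```

```text
[540.31531829  59.37619034 256.85625388] [-0.48169184 -1.22610328  0.36695407]
('corner near L', 0.999, (-0.25, -0.75)) ('corner near R', 0.955, (-2.0, -0.5)) ('corner far R', 0.997, (-0.75, -0.5)) ('far L', 0.997, (-0.5, -0.5)) ('jar', 0.995, (-0.75, -0.75))
[ 0.28 -0.58  0.57]
(1, 0.945, (0.0, -0.5))
(2, 0.968, (0.0, -1.0))
(3, 0.966, (-0.25, -2.5))
(4, 0.935, (-0.25, -1.75))
(5, 0.936, (-1.0, -1.75))
```

```bash
python3 -c "
from bench import r
print(r.hand_in())"
```

```text
the job is handed in; nothing more can be done
None
```

I pressed all five snap keys down in one pass, in order from the lift tab round the corner; at each one the wrist read 5–7 N, which fits its firm stop. Before-and-after wrist pictures show the box and the green-labelled jar beside it where they were; the job was handed in after about 16 s and returned no verdict.

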